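# Clamp a busbar support block with the ratchet clamp

### The arm

A 6-joint arm with a two-finger parallel gripper is mounted at the origin on the work surface. World frame = base frame: x ahead of the robot, y to its left, z up, the work surface at z = 0. Lengths are in m, angles in rad, forces in N, time in s.
With the tool pointing down it reaches from about 0.275 to 0.825 m from the base axis. Payload 4.9 kg.
Tool frame: the origin (TCP) lies midway between the tips of the shut fingers; the grasp point (between the pads) lies 19 mm behind it (grip_point_offset is the distance from the TCP to the grasp point, in m); z points along the fingers, y is the line along which they close (so a half turn about z gives the same grasp; the last joint's range is limited). The gripper opens to 85 mm and grips with 20 to 120 N. Pads are 22 mm wide; open, the fingers measure 114 mm over their backs; the gripper's body (76 mm by 85 mm) begins 54 mm behind the grasp point. The pads swing forward as they close: fully open they stand 13 mm farther back than shut.
Start: joints at [-0.134, 0.326, -0.193, 1.052, 0, 1.437], TCP at [0.55, 0, 0.231] pointing down, gripper open.
Joint ranges: [-2.65, 2.65], [-0.97, 1.79], [-1.3, 1.35], [-1.93, 2.1], [-1.47, 1.37], [-3.14, 3.14]. Speed limits (rad/s): [2.57, 2.57, 3.14, 3.14, 3.14, 3.14].

### API

Orientations are given as a rotation vector (axis times angle).
In Python, from cell import * gives the robot as it stands. Calls block until the motion is done:
- movep(position, orientation): joint-space move of the TCP to a pose.
- move_l(position, velocity=0.15, rot=None, until_force=None): straight line of the TCP; rot=None keeps the orientation; velocity is the mean speed in m/s. With until_force (N) it stops when the force on the tool has changed by that much, and returns True; else False.
- set_joints(angles): joint-space move.
- let_go() and grab(newtons=None): open the fingers fully, or close them until they stop; newtons is the grip in N (None keeps the last).
- sleep(seconds).
- ik(position, orientation): joint angles nearest the present ones, or None.
- get_state(): the state.
- grab_frame(name): name is "scene" or "side" or "wrist"; returns a dict with "img" (480x640x3 uint8, red, green, blue), "fx", "fy", "cx", "cy" (pixels), "cam_to_world" (4x4, takes a point from camera to world coordinates); the wrist camera has in their place "T_tool_cam" (4x4, takes a point from camera to tool coordinates, whose origin is the TCP and whose axes are the flange's). Camera axes: x right, y down, z forward; pixel columns grow to the right and rows downward; lengths in m; the calibration is good to about 2 mm. A picture is of the moment at which its call begins: read the wrist's pose just before it. There is no depth.
A pose or a line that the arm cannot do raises MotionError and nothing moves.
- sign_off(): hands the job in; it is judged then, once.
Trained networks look in the newest picture that a camera, given by its name, has taken for a name from the list of things; names that differ only in an ending like _2 or _b are one class to them, and where a whole thing is asked for, a point or a joint stands for the part that bears it (a point fixed in the world has none). Each returns a list of dicts, best first, with "score" (0 to 1); they miss things now and then, are a little off and sometimes report something else, mostly with a low value. They report only what shows in the picture. A call takes as long as a camera call.
- spot_in(camera, name): "centre" ([column, row] in pixels, amid what is visible of it).
- silhouettes(camera, name): "mask" (480x640 bool, what is visible of it) and "centre" ([column, row] in pixels, amid what is visible of it).
- tip_of(camera, name): "centre" ([column, row] in pixels: a listed point, or the origin of a listed thing).
The state is a dict: "clock": time; "q": joint angles; "joint_velocities": joint speeds; "tau": joint torques, N m; "position": TCP position; "eef_rot": TCP orientation; "contact_force": force on the tool from outside, world axes, zero at the start; "wrist_torque": the same for the moment, N m; "finger_gap": opening from 0.0 (shut) to 1.0 (fully open); "grasp_force": force on a finger pad.
Only numpy, scipy, OpenCV 4.12 (cv2) and the standard library are available. Lean on these libraries where they do the work, as an engineer would, in place of code of your own. Each camera call takes 0.05 s, during which the arm holds its last target. There are 200 camera calls.

### The job

Pull the blue drawer open, take out the red busbar support block and stand it upright in the middle of the width of the clamp's yellow bed strip, between the jaws, its long side along the clamp, and let go of it. Then pump the clamp's trigger (do not push the ram or pad by hand) until the block is held against the fixed jaw with the spring pad pressed in about half-way, never fully in, and finish while still holding the trigger squeezed. Leave everything else on the bench alone.

Things in the scene. Friction and masses are not known exactly. Their poses are not given: they have to be found in the camera images.
- cab_drawer0_handle (a point): Grip point of the drawer's handle: a level steel bar 11 mm thick and 120 mm long, 45 mm in front of the blue drawer front, 66 mm above the bench; the grey cabinet (260 deep, 280 wide, 92 mm high) has one drawer. Site axes are the cabinet's: the drawer opens along the point's -x (roughly towards the robot), y runs along the bar, z up. About 2 N moves it; it stays where it is left
- cab_drawer0 (a joint): How far the drawer is pulled out, m: 0 shut, 0.18 at its stop. The block's centre lies 40 to 75 mm behind the inside of the drawer's front; 130 mm out leaves room to take it
- block_center (a point): Centre of the loose busbar support block: red-brown resin, 44 (its x) by 36 (its y) by 50 mm (z, up), two black slots across its top and a brass insert, about 160 g. It stands in the drawer on a floor 20 mm above the bench; the drawer walls rise to about 70 mm (its front to 86 mm) above the bench. A small white spare part also lies in the drawer, to the +y side
- clamp_bed (a point): Middle of the clamp's bed (yellow strip on the steel base plate, 10 mm above the bench), where the block is stood. Site axes are the clamp's: x is the way the moving jaw closes, z up. The clamp is screwed to the bench. The block fits with its 44 mm along x
- fixed_jaw (a point): Middle of the fixed jaw's face, looking to the clamp's -x, 26 mm above the bed and 43 mm from clamp_bed along +x; the jaw is 44 mm wide and 52 mm high above the bed
- pad_face (a point): Middle of the face of the moving jaw's sprung rubber pad (30 by 30 mm, black with a yellow rim) that meets the block. Moves with the ram and as the pad is pressed in; looks to the clamp's +x; the distance to fixed_jaw is the free opening (69 to 89 mm at the start, so 25 to 45 mm more than the block)
- ram (a joint): How far the toothed ram that carries the pad has come out of the orange housing towards the fixed jaw, m: 0 to 0.056. It moves forward only (ratchet of 6 mm pitch), has about 4 N of friction and stays where it is when the trigger goes back
- pad (a joint): How far the spring pad is pressed into the ram's collar, m: 0 free, 0.012 fully in (block crushed). Spring 0.5 N per mm. About half-way means 3 to 9 mm
- trigger (a joint): Trigger lever angle, rad: 0 at rest (leaning 0.25 rad to the clamp's +x), 0.5 fully squeezed (leaning 0.25 to -x, towards the pistol grip). A spring brings it back. While the pawl has hold the ram advances 30 mm per rad: 12 mm net per full stroke, 6 mm if under 0.42 rad, none under 0.22; up to 6 mm (0.2 rad) at the start of a stroke may be lost until the pawl finds a tooth
- trigger_grip (a point): Where to take the trigger: middle of its black upright finger piece (12 thick along the clamp's x, 20 wide along its y, 56 mm long along the lever, yellow tip 27 mm above this point). Squeezing fully moves it 27 mm along the clamp's -x and takes 4 to 7 N. Pinch it across its 20 mm width from above, or push it. It stands clear above the orange housing (top 92 mm above the bench)
- trigger_pivot (a point): Hinge of the trigger, between the orange cheeks: a level axis along the clamp's y, 54 mm from trigger_grip, 83.5 mm above the bench, 126 mm from clamp_bed along the clamp's -x. Site axes are the clamp's. Behind the trigger stands a fixed black pistol grip, 22 mm wide, top 145 mm above the bench, about 15 mm clear of the squeezed trigger
- spray: bystander: aerosol can 52 mm across, 150 mm high, origin under its middle
- meter: bystander: yellow multimeter 150 x 78 x 36 mm, lying, origin under its middle
- driver: bystander: screwdriver with red handle, lying
- spanner: bystander: steel spanner, lying
- tape: bystander: roll of blue tape 96 mm across, 18 mm high, lying
- breaker: bystander: white circuit breaker 68 x 18 x 80 mm standing on top of the cabinet

How it is judged:
By the outcome, as a careful person would: the job done as asked, in the order asked, and still so for the second after the job is handed in, while the arm keeps its last pose, push and grip.
It also fails if it takes over 69 s, if anything falls off the work surface, if the arm or the gripper's body presses on something with over 40 N, if the wrist force passes 120 N, or if a joint passes its speed limit or range.

## Working session

There is one attempt and no reset: what is moved stays moved. The work goes in short steps, each a Python script; the robot and the scene stay as the last script left them, time stands still between calls to the robot, and variables do not carry over. Pictures are saved under pics/ and viewed, at most 10 in all, crops included, and the job is handed in when it is done.

```bash
mkdir -p pics; ls; cat > h.py <<'E'
from cell import *
import numpy as np, cv2
from scipy.spatial.transform import Rotation as R
def cam(name):
    s=get_state(); f=grab_frame(name)
    if "cam_to_world" in f: T=np.array(f["cam_to_world"])
    else:
        W=np.eye(4); W[:3,:3]=R.from_rotvec(s["eef_rot"]).as_matrix(); W[:3,3]=s["position"]
        T=W@np.array(f["T_tool_cam"])
    return f,T
def ray(f,T,px):
    d=T[:3,:3]@np.array([(px[0]-f["cx"])/f["fx"],(px[1]-f["cy"])/f["fy"],1]); return T[:3,3],d/np.linalg.norm(d)
def atz(f,T,px,z):
    o,d=ray(f,T,px); return o+d*(z-o[2])/d[2]
def tri(rs):
    A=np.zeros((3,3)); b=np.zeros(3)
    for o,d in rs:
        P=np.eye(3)-np.outer(d,d); A+=P; b+=P@o
    x=np.linalg.solve(A,b); return x,[round(float(np.linalg.norm((np.eye(3)-np.outer(d,d))@(x-o))),4) for o,d in rs]
def proj(f,T,p):
    c=np.linalg.inv(T)@np.append(p,1); return np.array([c[0]/c[2]*f["fx"]+f["cx"],c[1]/c[2]*f["fy"]+f["cy"]])
def down(yaw): # tool z down, tool y axis (closing) at angle yaw in world xy
    y=np.array([np.cos(yaw),np.sin(yaw),0]); z=np.array([0,0,-1.]); return R.from_matrix(np.c_[np.cross(y,z),y,z]).as_rotvec()
def save(f,n): cv2.imwrite(f"pics/{n}.png",f["img"][:,:,::-1])
E
python3 - <<'E'
from h import *
np.set_printoptions(precision=4,suppress=True)
names=["cab_drawer0_handle","clamp_bed","fixed_jaw","pad_face","trigger_grip","trigger_pivot","block_center","spray","meter","breaker","tape"]
C={}
for c in ("scene","side"):
    C[c]=cam(c); save(C[c][0],c)
for n in names:
    rs=[]
    for c in C:
        r=tip_of(c,n)
        if r: print(n,c,np.round(r[0]["centre"],1),round(r[0]["score"],2)); rs.append(ray(*C[c],r[0]["centre"]))
    if len(rs)==2: print("   ",*tri(rs))
s=get_state(); print(s["position"],s["eef_rot"],s["clock"])
for c in C: print(C[c][1][:3,3])
E
```

```text
pics
cab_drawer0_handle scene [352.5 227.9] 0.81
cab_drawer0_handle side [291.1 291.1] 0.77
    [0.5498 0.1762 0.0743] [0.0033, 0.0033]
clamp_bed side [396.8 262.8] 0.96
fixed_jaw scene [265.6 258.4] 0.94
fixed_jaw side [389.1 264.1] 0.93
    [ 0.4932 -0.1065  0.0385] [0.003, 0.003]
pad_face scene [245.1 265. ] 0.58
pad_face side [406.1 252.2] 0.72
    [ 0.4919 -0.1735  0.0437] [0.0046, 0.0046]
trigger_grip scene [209.9 255.6] 0.71
trigger_grip side [420.6 205.7] 0.44
    [ 0.5181 -0.2693  0.1378] [0.0022, 0.0022]
trigger_pivot scene [211.  269.1] 0.69
trigger_pivot side [425.1 220.2] 0.77
    [ 0.5099 -0.2767  0.0907] [0.004, 0.004]
block_center scene [406.4 199.5] 0.5
block_center side [425.  212.5] 0.68
    [0.5022 0.1322 0.2552] [0.2168, 0.2168]
spray scene [251. 360.] 0.86
spray side [396.5 265.6] 0.44
    [ 0.6404 -0.2845 -0.1348] [0.0445, 0.0445]
meter scene [310.3 329.3] 0.72
meter side [310.2 234.6] 0.77
    [ 0.7761 -0.1157  0.0044] [0.003, 0.003]
breaker scene [414.8 248.2] 0.93
breaker side [215.1 263.8] 0.97
    [0.7414 0.2499 0.0943] [0.0026, 0.0026]
tape scene [405.5 203.1] 0.53
tape side [217.2 415.9] 0.67
    [ 0.4416  0.4893 -0.003 ] [0.0037, 0.0037]
[0.55   0.     0.2313] [-2.2214 -2.2214  0.    ] 1.2
[ 1.4133 -0.4936  0.8839]
[-0.2583  0.9416  0.8939]
```

View pics/scene.png

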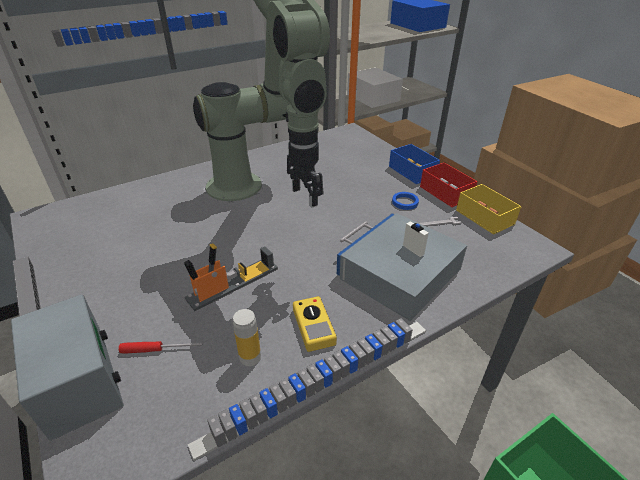

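View pics/side.png

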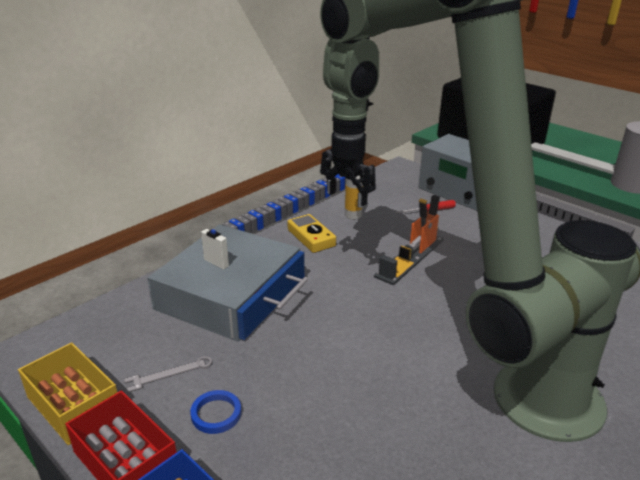

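The scene view shows the clamp at about (235,275), with its jaws towards the right. The cabinet is at (400,260), with its handle at (355,232) facing the robot, and the spray can is at (246,335). The side view agrees: handle at (291,291), clamp at (415,250). Next are close looks with the wrist camera.

```bash
python3 - <<'E'
from h import *
np.set_printoptions(precision=4,suppress=True)
def line(n,z):
    r=silhouettes("wrist",n)
    if not r: return
    ys,xs=np.nonzero(r[0]["mask"]); rr=cv2.minAreaRect(np.c_[xs,ys].astype(np.float32)); b=cv2.boxPoints(rr)
    P=np.array([atz(f,T,p,z) for p in b]); print(n,"rect",r[0]["score"],P[:,:2].round(4).tolist())
def look(k,p,names):
    global f,T
    movep(p,get_state()["eef_rot"]); sleep(.2)
    f,T=cam("wrist"); save(f,f"w{k}"); print(k,"cam",T[:3,3],"axis",T[:3,2],get_state()["clock"])
    for n in names:
        r=tip_of("wrist",n)
        if r: D.setdefault(n,[]).append(ray(f,T,r[0]["centre"])); print(n,np.round(r[0]["centre"],1),round(r[0]["score"],2))
D={}
cl=["clamp_bed","fixed_jaw","pad_face","trigger_grip","trigger_pivot"]
look("c1",[0.46,-0.16,0.30],cl)
look("c2",[0.50,-0.10,0.30],cl)
look("h1",[0.46,0.16,0.28],["cab_drawer0_handle"]); line("cab_drawer0_handle",.066)
look("h2",[0.50,0.19,0.25],["cab_drawer0_handle"]); line("cab_drawer0_handle",.066)
for n in D:
    if len(D[n])>1: print(n,*tri(D[n]))
E
python3 -c "
import cv2,numpy as np
a=[cv2.imread(f'pics/w{k}.png') for k in ('c1','h2')]
cv2.imwrite('pics/m1.png',cv2.resize(np.vstack(a),(400,600)))"
```

```text
c1 cam [ 0.461  -0.0873  0.4413] axis [-0.0008 -0.2834 -0.959 ] 2.25
clamp_bed [358.9 190.6] 0.64
fixed_jaw [355.  146.3] 0.71
pad_face [361.1 220.6] 0.72
trigger_grip [383.1 344.2] 0.83
trigger_pivot [378.8 331.2] 0.84
c2 cam [ 0.5003 -0.029   0.442 ] axis [-0.001  -0.2841 -0.9588] 3.1417
clamp_bed [318.7 242. ] 0.98
fixed_jaw [316.3 205.5] 0.71
pad_face [324.3 274.9] 0.89
trigger_grip [337.2 403.6] 0.83
trigger_pivot [336.8 382. ] 0.89
h1 cam [0.4614 0.2306 0.4221] axis [-0.0009 -0.2842 -0.9588] 4.675
cab_drawer0_handle [431.2 192.2] 0.97
cab_drawer0_handle rect 0.79 [[0.5138, 0.314], [0.5823, 0.3237], [0.6626, 0.0453], [0.5776, 0.03]]
h2 cam [0.5005 0.2613 0.3927] axis [-0.0004 -0.2841 -0.9588] 5.3667
cab_drawer0_handle [391.2 239.8] 0.96
cab_drawer0_handle rect 0.58 [[0.5141, 0.3115], [0.5795, 0.3231], [0.6477, 0.0878], [0.5682, 0.0703]]
clamp_bed [ 0.4943 -0.1517  0.0147] [0.0017, 0.0017]
fixed_jaw [ 0.4903 -0.1077  0.028 ] [0.0008, 0.0008]
pad_face [ 0.4981 -0.1812  0.0323] [0.0011, 0.0011]
trigger_grip [ 0.51   -0.2634  0.1347] [0.0007, 0.0007]
trigger_pivot [ 0.5121 -0.2768  0.0852] [0.0005, 0.0005]
cab_drawer0_handle [0.5512 0.1751 0.0795] [0.0017, 0.0017]
```

View pics/m1.png

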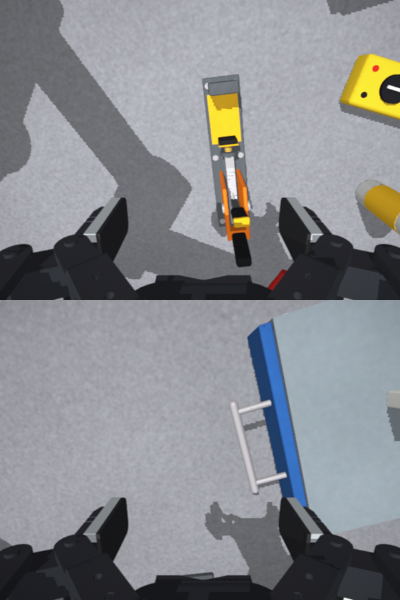

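The clamp image shows the bed, jaws and orange housing nearly along the image column. The drawer image shows the handle bar running from (376,166) to (410,307) full-scale. I'll take the drawer direction from the bar, hook the shut fingers behind it and pull.

```bash
python3 - <<'E'
from h import *
np.set_printoptions(precision=4,suppress=True)
f,T=cam("wrist")
a=atz(f,T,[376,166],.066); b=atz(f,T,[410,307],.066); h=(a+b)/2
t=a-b; print(a,b,np.linalg.norm(t))
# refine: light grey bar pixels around the guess
g=f["img"].astype(int); m=np.zeros(g.shape[:2],np.uint8); cv2.line(m,(376,166),(410,307),255,17)
mm=(m>0)&(g.min(2)>np.percentile(g[m>0].min(1),60))
ys,xs=np.nonzero(mm); vx,vy,x0,y0=cv2.fitLine(np.c_[xs,ys].astype(np.float32),cv2.DIST_HUBER,0,.01,.01).ravel()
p=atz(f,T,[x0,y0],.066); q=atz(f,T,[x0+60*vx,y0+60*vy],.066); t=q-p; t/=np.linalg.norm(t); t*=np.sign(t[1])
ux=np.array([t[1],-t[0],0]) # cabinet +x
hd=atz(f,T,tip_of("wrist","cab_drawer0_handle")[0]["centre"],.066)
print("bar centre",h,p,hd,"ux",ux,np.degrees(np.arctan2(ux[1],ux[0])))
hp=h.copy(); hp[2]=0
yaw=np.arctan2(t[1],t[0])
J=get_state()["q"]
rot=down(yaw)
grab(30)
c=hp+ux*0.024
movep([*c[:2],0.16],rot)
print("hit",move_l([*c[:2],0.056],0.1,until_force=8)); print(get_state()["position"],get_state()["finger_gap"])
s=get_state()
d=c-ux*(0.024-0.006+0.15)
print("hit",move_l([*d[:2],0.056],0.12,until_force=25)); s=get_state(); print(s["position"],s["contact_force"],s["clock"],s["q"])
f,T=cam("side"); save(f,"s2")
E
```

```text
[0.5405 0.2303 0.066 ] [0.574  0.1098 0.066 ] 0.1249844071102997
bar centre [0.5573 0.17   0.066 ] [0.5536 0.1747 0.066 ] [0.5567 0.173  0.066 ] ux [0.9608 0.2772 0.    ] 16.09391440834927
hit False
[0.581  0.1768 0.0567] -0.00245731624673589
hit False
[0.4192 0.1302 0.0559] [ 0.1321 -0.3409 -0.0273] 10.7417 [ 0.1326  0.3427 -0.7026  0.5256 -0.0001 -0.1483]
```

View pics/s2.png

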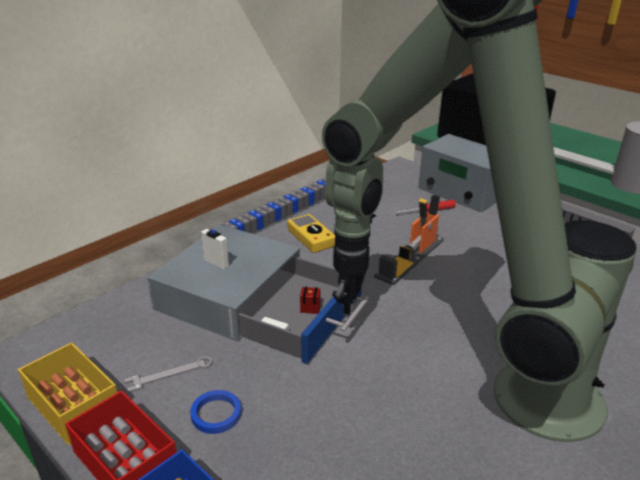

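The side view shows the drawer out about 145 mm. The red block is in it at (311,298) and the white spare at (275,323). I'll raise the arm and look down from the wrist.

```bash
python3 - <<'E'
from h import *
np.set_printoptions(precision=4,suppress=True)
f,T=cam("side"); r=tip_of("side","block_center"); g=atz(f,T,r[0]["centre"],.045); print("side",g,r[0]["score"])
s=get_state(); rot=s["eef_rot"]; p=np.array(s["position"])
u=np.array([.9608,.2772,0])
move_l([*(p+u*.006)[:2],p[2]],.1); move_l([*(p+u*.006)[:2],.26],.25)
let_go()
rs=[]
for k,o in enumerate([0,.04]):
    q=g-u*o; movep([q[0],q[1],.27],rot); sleep(.2)
    f,T=cam("wrist"); save(f,f"b{k}")
    r=tip_of("wrist","block_center"); rs.append(ray(f,T,r[0]["centre"])); print(r[0]["centre"],r[0]["score"],atz(f,T,r[0]["centre"],.045))
    m=silhouettes("wrist","block_center")[0]; print(m["score"],m["mask"].sum())
    np.save(f"pics/mask{k}.npy",m["mask"])
print(tri(rs),get_state()["clock"])
x,y=map(int,r[0]["centre"]); c=f["img"][max(0,y-100):y+100,max(0,x-130):x+130]; print(max(0,x-130),max(0,y-100))
cv2.imwrite("pics/b1c.png",cv2.resize(c,None,fx=2.5,fy=2.5,interpolation=2)[:,:,::-1])
E
```

```text
side [0.5275 0.1403 0.045 ] 0.68
[329.8, 204.6] 0.75 [0.5227 0.143  0.045 ]
0.86 2477
[329.5, 246.5] 0.59 [0.5245 0.1429 0.045 ]
0.79 2488
(array([0.5201, 0.1417, 0.0603]), [0.0003, 0.0003]) 14.3667
199 146
```

View pics/b1c.png

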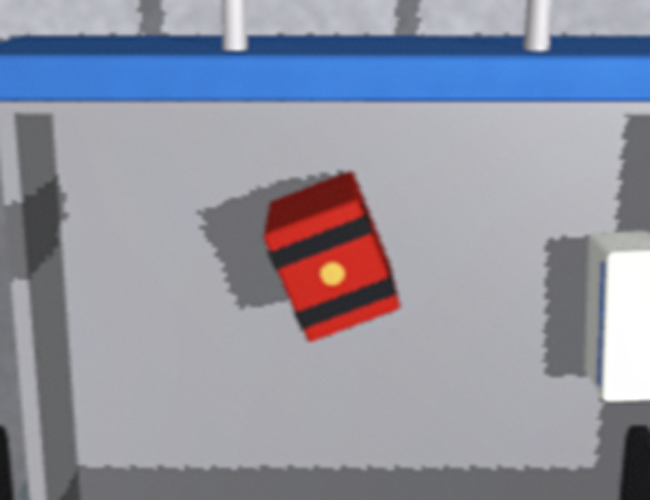

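The crop shows the block's top face with corners (266,236), (362,198), (399,305) and (308,341), brass insert at (332,274). It is turned about 20° to the drawer, and the white part is well clear on the right. The top face at z = 70 mm gives its pose.

```bash
python3 - <<'E'
from h import *
np.set_printoptions(precision=4,suppress=True)
f,T=cam("wrist")
c=np.array([(266,236),(362,198),(399,305),(308,341)])/2.5+[199,146]
P=np.array([atz(f,T,p,.07) for p in c])
L=[np.linalg.norm(P[(i+1)%4]-P[i]) for i in range(4)]; print(L,P.mean(0))
print("insert",atz(f,T,np.array([332,274])/2.5+[199,146],.07))
v=(P[1]-P[0])+(P[2]-P[3]); w=(P[2]-P[1])+(P[3]-P[0])
a1=np.degrees(np.arctan2(v[1],v[0])); a2=np.degrees(np.arctan2(w[1],w[0])); print("short dir",a1,"long dir",a2)
print(get_state()["eef_rot"], [ik([.5225,.142,.1],down(np.radians(a1+k))) for k in (0,180)])
E
```

```text
[np.float64(0.0356015936562307), np.float64(0.04099104707654209), np.float64(0.034816414924477464), np.float64(0.041384447404926535)] [0.523 0.145 0.07 ]
insert [0.5243 0.1447 0.07  ]
short dir 128.69703674896206 long dir 35.951196852059184
[ 0.4398 -3.1102 -0.    ] [array([ 0.129 ,  0.4352, -0.3966,  0.739 ,  0.    , -0.5464]), array([ 0.129 ,  0.4352, -0.3966,  0.739 ,  0.    ,  2.5952])]
```

```bash
python3 - <<'E'
from h import *
np.set_printoptions(precision=4,suppress=True)
rot=down(np.radians(127.5)); c=[.5237,.1445]
movep([*c,.15],rot)
print("hit",move_l([*c,.034],.1,until_force=8),get_state()["position"])
grab(40); s=get_state(); print("gap",s["finger_gap"]*85,s["grasp_force"])
move_l([*c,.30],.2); s=get_state(); print("gap",s["finger_gap"]*85,s["contact_force"],s["clock"])
D={}
cl=["clamp_bed","fixed_jaw","pad_face","trigger_grip","trigger_pivot"]
for k,p in enumerate([[.50,-.12,.27],[.48,-.06,.27]]):
    movep(p,down(np.radians(7.5))); sleep(.2); f,T=cam("wrist"); save(f,f"p{k}")
    for n,z in zip(cl,[.01,.036,.036,.135,.0835]):
        r=tip_of("wrist",n)
        if r: D.setdefault(n,[]).append(ray(f,T,r[0]["centre"])); print(k,n,np.round(r[0]["centre"],1),round(r[0]["score"],2),atz(f,T,r[0]["centre"],z))
for n in D:
    if len(D[n])>1: print(n,*tri(D[n]))
print(get_state()["clock"])
E
```

```text
hit False [0.5243 0.1446 0.0346]
gap 35.507484337247114 40.604533553123474
gap 35.445044376813364 [ 0.2854 -0.7112 -1.6794] 18.2917
0 fixed_jaw [316.2 191.6] 0.59 [ 0.4909 -0.1079  0.036 ]
0 pad_face [314.5 231.8] 0.36 [ 0.4941 -0.1459  0.036 ]
0 trigger_grip [316.  190.8] 0.6 [ 0.4908 -0.0918  0.135 ]
0 trigger_pivot [321.7 335.7] 0.4 [ 0.512  -0.2274  0.0835]
1 fixed_jaw [327.9 255.3] 0.79 [ 0.4899 -0.1087  0.036 ]
1 trigger_pivot [328.1 439.9] 0.57 [ 0.5126 -0.2795  0.0835]
fixed_jaw [ 0.4903 -0.1077  0.0384] [0.0005, 0.0005]
trigger_pivot [ 0.4983 -0.1471  0.2325] [0.0044, 0.0044]
21.0583
```

View pics/p1.png

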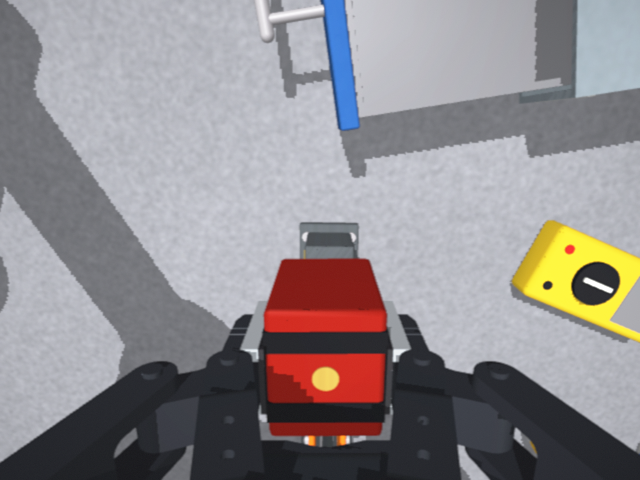

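The view shows the block held square between the pads, with its long side along the clamp and the brass insert at (325,379). The fixed jaw's plate end is at (329,225) and lined up with the image, so the clamp yaw is right. I'll place the block now.

```bash
python3 - <<'E'
from h import *
np.set_printoptions(precision=4,suppress=True)
a=np.radians(97.4); u=np.array([np.cos(a),np.sin(a)]); bed=np.array([.4953,-.1510])
f,T=cam("wrist"); s=get_state(); p=atz(f,T,[325,379],s["position"][2]+.0354)
off=(p[:2]-np.array(s["position"])[:2])@u; print("block offset along clamp x",off, (p[:2]-np.array(s["position"])[:2])@[u[1],-u[0]])
off=np.clip(off,-.005,.005)
t=bed+u*(.006-off); rot=down(a-np.pi/2)
movep([*t,.14],rot)
move_l([*t,.04],.1)
print("hit",move_l([*t,.0205],.03,until_force=4)); s=get_state(); print(s["position"],s["contact_force"],s["finger_gap"]*85)
let_go(); move_l([*t,.15],.15)
q=t+u*.09; movep([*q,.27],rot); sleep(.2)
f,T=cam("wrist"); save(f,"pl")
for n,z in [("block_center",.035),("fixed_jaw",.036),("pad_face",.036),("clamp_bed",.01),("trigger_grip",.135),("trigger_pivot",.0835)]:
    r=tip_of("wrist",n)
    if r: print(n,np.round(r[0]["centre"],1),round(r[0]["score"],2),atz(f,T,r[0]["centre"],z))
print(get_state()["clock"])
c=f["img"][120:470,180:500]; cv2.imwrite("pics/plc.png",cv2.resize(c,None,fx=1.7,fy=1.7)[:,:,::-1])
E
```

```text
block offset along clamp x -0.0013692992818924677 0.0005125360108922291
hit True
[ 0.4943 -0.1436  0.0242] [0.0994 0.2977 4.7207] 35.42241242911958
block_center [323.2 295.2] 0.75 [ 0.4911 -0.1439  0.035 ]
fixed_jaw [329.  260.7] 0.97 [ 0.4921 -0.1074  0.036 ]
pad_face [329.4 328.6] 0.56 [ 0.5019 -0.1788  0.036 ]
trigger_pivot [328.9 446.7] 0.97 [ 0.5144 -0.2794  0.0835]
26.1917
```

View pics/plc.png

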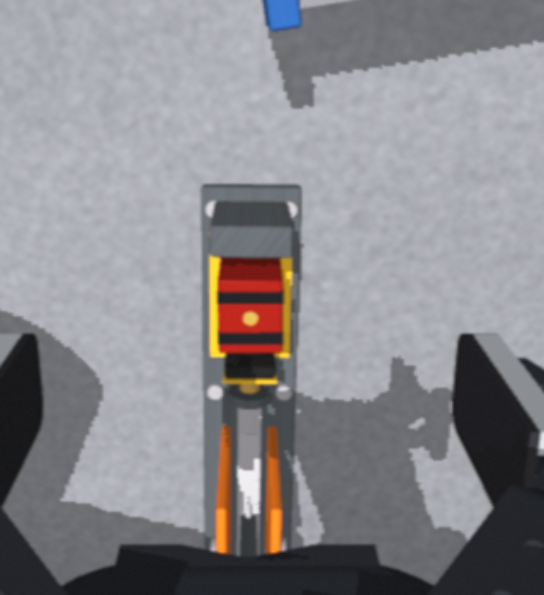

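The block stands in the middle of the strip: strip edges at crop columns 209 and 292, block at 218–284. It is square and clear of both jaws, and the pad is about 72 mm from the fixed jaw, so about 28 mm has to close plus 6 mm of pad. I'll pinch the trigger and make a first full stroke.

```bash
cat > trig.py <<'E'
from h import *
np.set_printoptions(precision=4,suppress=True)
a=np.radians(97.4); u=np.array([np.cos(a),np.sin(a),0]); Y=np.array([np.sin(a),-np.cos(a),0]); piv=np.array([.5125,-.2768,.0835])
def pose(th,r=.040):
    ph=.25-th; l=u*np.sin(ph)+np.array([0,0,np.cos(ph)]); z=-l
    return piv+l*r, R.from_matrix(np.c_[np.cross(Y,z),Y,z]).as_rotvec()
def to(th,v=.05,th0=None):
    if th0 is not None:
        p,o=pose((th+th0)/2); move_l(p,v,rot=o)
    p,o=pose(th); move_l(p,v,rot=o)
def rep(t):
    s=get_state(); print(t,round(s["clock"],2),"F",np.array(s["contact_force"]).round(1),"along u",round(float(np.dot(s["contact_force"],u)),2),"gap",round(s["finger_gap"]*85,1))
def look(k):
    f,T=cam("wrist"); save(f,k)
    for n,z in [("fixed_jaw",.036),("pad_face",.036),("block_center",.035)]:
        r=tip_of("wrist",n)
        if r: 
            p=atz(f,T,r[0]["centre"],z); print(k,n,np.round(r[0]["centre"],1),round(r[0]["score"],2),p,"clamp x",round(float((p-piv)@u)-.126,4))
    return f,T
E
python3 - <<'E'
from trig import *
p,o=pose(0,.13); movep(p,o)
p,o=pose(0); print("hit",move_l(p,.12,until_force=10)); rep("down")
grab(35); rep("pinch"); look("t0")
to(.49,.04,0); sleep(.3); rep("sq"); look("t1")
to(0,.06,.49); sleep(.2); rep("back"); look("t2")
a=[cv2.resize(cv2.imread(f'pics/t{k}.png'),(400,300)) for k in (0,1,2)]
cv2.imwrite('pics/m2.png',np.vstack([np.hstack(a[:2]),np.hstack([a[2],a[2]])]))
E
```

```text
hit False
down 27.9 F [ 0.  -0.5 -0.5] along u -0.55 gap 85.0
pinch 28.51 F [-5.4  0.8  5.5] along u 1.45 gap 19.3
t0 pad_face [325.8  42.9] 0.64 [ 0.4986 -0.1797  0.036 ] clamp x -0.0279
sq 29.79 F [-6.5 -1.7  1.7] along u -0.87 gap 19.5
t1 fixed_jaw [328.9  38.4] 0.62 [ 0.4955 -0.1447  0.036 ] clamp x 0.0071
t1 pad_face [326.7  77.9] 0.62 [ 0.4971 -0.1669  0.036 ] clamp x -0.015
t1 block_center [323.7  41.9] 0.87 [ 0.4928 -0.1466  0.035 ] clamp x 0.0056
back 30.98 F [-5.6 -3.3  2.4] along u -2.56 gap 19.4
t2 pad_face [328.    5.6] 0.81 [ 0.4979 -0.1667  0.036 ] clamp x -0.015
```

View pics/m2.png

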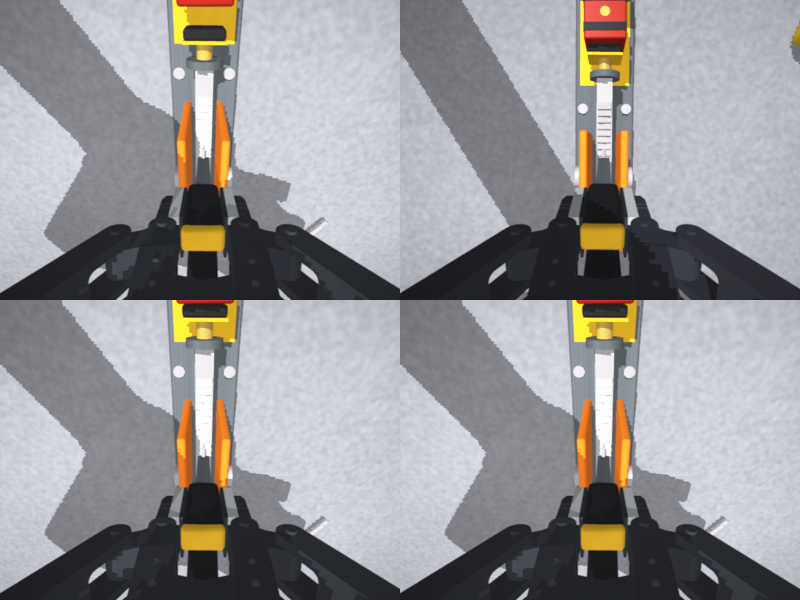

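The wrist views show the trigger pinched squarely and the squeezed lever clear of the pistol grip. The collar moved up the column and the pad advanced about 13 mm, close to the block. I'll make the second stroke and compare views at full squeeze.

```bash
python3 - <<'E'
from trig import *
for i,th in enumerate([.12,.25,.37,.49]):
    to(th,.04); rep(f"th{th}")
sleep(.2); rep("sq"); look("t3")
print(tip_of("wrist","ram")[:1] if tip_of("wrist","ram") else None)
a=[cv2.imread(f'pics/t{k}.png')[0:300,220:420] for k in (1,3)]
cv2.imwrite('pics/m3.png',cv2.resize(np.hstack(a),None,fx=2,fy=2))
E
```

```text
th0.12 31.44 F [-6.6  2.8  5. ] along u 3.62 gap 19.5
th0.25 31.73 F [-8.1  2.9  5.8] along u 3.91 gap 19.1
th0.37 31.99 F [-8.3  2.8  4.8] along u 3.84 gap 19.2
th0.49 32.26 F [-8.6  2.   4. ] along u 3.09 gap 19.4
sq 32.46 F [-7.1  0.8  1.3] along u 1.72 gap 19.3
t3 pad_face [327.8  64. ] 0.64 [ 0.4967 -0.158   0.036 ] clamp x -0.0061
t3 block_center [327.6  24.3] 0.58 [ 0.4937 -0.1355  0.035 ] clamp x 0.0166Traceback (most recent call last):
  File "<stdin>", line 5, in <module>
ValueError: it knows: block_center, breaker, cab_drawer0_handle, clamp_bed, driver, fixed_jaw, meter, pad_face, spanner, spray, tape, trigger_grip, trigger_pivot
```

The block has moved about 11 mm with the pad and is about 2–5 mm short of the fixed jaw. I'll return the trigger, start the third stroke part-way and look closely.

```bash
python3 - <<'E'
from trig import *
to(0,.06,.49); sleep(.2); rep("back"); look("t4")
for th in [.1,.2,.3]: to(th,.04); rep(f"th{th}")
sleep(.2); rep("hold"); look("t5")
a=[cv2.imread(f'pics/t{k}.png')[0:220,260:390] for k in (1,3,5)]
cv2.imwrite('pics/m3.png',cv2.resize(np.hstack(a),None,fx=2.0,fy=2.0,interpolation=2))
E
```

```text
back 33.64 F [-5.9 -5.5 -0.3] along u -4.72 gap 19.3
th0.1 34.09 F [-7.3  2.3  4.2] along u 3.22 gap 19.4
th0.2 34.34 F [-8.   3.4  5.1] along u 4.4 gap 19.6
th0.3 34.59 F [-8.4  4.   5.6] along u 5.01 gap 19.4
hold 34.79 F [-8.8  1.8  3.6] along u 2.87 gap 19.4
t5 pad_face [327.2  25.7] 0.57 [ 0.4959 -0.1542  0.036 ] clamp x -0.0022
```

View pics/m3.png

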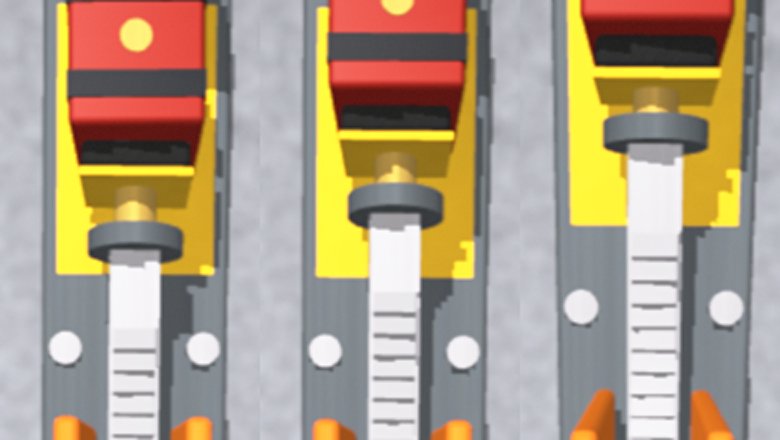

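The crops, left to right, are after stroke 1, after stroke 2, and stroke 3 at 0.30 rad. The rim and collar rows are (172,222), (136,184) and (72,116), with bolts at 348, 352 and 307. I'll turn these into clamp-x distances.

```bash
cat > meas.py <<'E'
from trig import *
def Tth(f,th):
    p,o=pose(th); W=np.eye(4); W[:3,:3]=R.from_rotvec(o).as_matrix(); W[:3,3]=p; return W@np.array(f["T_tool_cam"])
def cx(f,T,px,z): return round(1000*(float((atz(f,T,px,z)-piv)@u)-.126),1)
E
python3 - <<'E'
from meas import *
f,Tn=cam("wrist"); print(np.abs(Tn-Tth(f,.3)).max())
for th,rim,col,colb,bolt in [(.49,172,222,262,348),(.49,136,184,225,352),(.3,72,116,153,307)]:
    T=Tth(f,th) if th!=.3 else Tn
    print(th,"rim",cx(f,T,[328,rim/2],.051),"collar",cx(f,T,[328,col/2],.048),"collar low",cx(f,T,[328,colb/2],.036),"bolt",cx(f,T,[295,bolt/2],.012))
E
```

```text
0.004388480672803036
0.49 rim -23.8 collar -36.3 collar low -44.4 bolt -66.1
0.49 rim -14.3 collar -26.1 collar low -33.9 bolt -67.4
0.3 rim -10.7 collar -20.0 collar low -26.7 bolt -66.7
```

Correcting by the bolts, the collar has advanced 5.4 mm but the rim only 2.9 mm. So the block is against the jaw with the pad pressed in about 3–4 mm. I'll squeeze slightly more, then check with a final composite against the free pad.

```bash
python3 - <<'E'
from trig import *
to(.37,.03); sleep(.3); rep("hold"); look("t6")
a=[cv2.imread(f'pics/t{k}.png')[0:220,260:390] for k in (0,5,6)]
cv2.imwrite('pics/m4.png',cv2.resize(np.hstack(a),None,fx=2.0,fy=2.0,interpolation=2))
E
```

```text
hold 35.59 F [-7.9  3.4  3.9] along u 4.39 gap 19.4
t6 fixed_jaw [324.8 336.8] 0.45 [ 0.5161 -0.3215  0.036 ] clamp x -0.1708
t6 pad_face [327.8  37.4] 0.95 [ 0.496  -0.1535  0.036 ] clamp x -0.0016
```

View pics/m4.png

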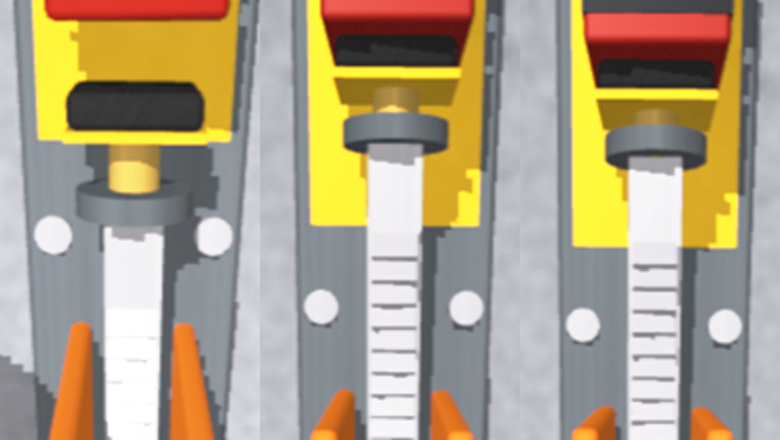

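In the last image the rim is at row 94 and the collar at 129, so the stem has nearly vanished. In the free view on the left they are at 137 and 185. I'll compute the compression.

```bash
python3 - <<'E'
from meas import *
f,Tn=cam("wrist")
for th,rim,col,colb,bolt in [(0,137,185,224,236),(.49,172,222,262,348),(.3,72,116,153,307),(.37,94,129,167,325)]:
    T=Tth(f,th) if th!=.37 else Tn
    r,c=cx(f,T,[328,rim/2],.051),cx(f,T,[328,col/2],.048)
    print(th,"rim",r,"collar",c,"diff",round(r-c,1),"bolt",cx(f,T,[295,bolt/2],.012))
E
```

```text
0 rim -36.6 collar -47.0 diff 10.4 bolt -66.9
0.49 rim -23.9 collar -36.4 diff 12.5 bolt -66.2
0.3 rim -11.6 collar -20.9 diff 9.3 bolt -67.8
0.37 rim -10.9 collar -18.4 diff 7.5 bolt -66.6
```

```bash
python3 -c "
from trig import *
rep('final'); print(sign_off())"
```

```text
final 35.84 F [-9.   3.6  3.2] along u 4.76 gap 19.5
the job is handed in; nothing more can be done
None
```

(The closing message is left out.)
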